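Reset the ultrasonic generator and hold its access cover shut

TASK

The low steel generator unit on the bench has tripped: take the stylus out of its wooden stand, use it to push the small recessed reset button on top of the unit fully in for a moment, and stand the stylus back in its stand. Then turn the wing fastener on the unit's square access cover clockwise (seen from above) until its slot lines up with the two index ridges on the frame, push the cover down flush with the frame, and finish while still holding it pressed there. Leave the other things on the bench where they are.

Things in the scene. Friction and masses are not known exactly. Their poses are not given: they have to be found in the camera images.
- unit: Low steel case fixed on the bench, 200 (its x) x 280 (its y) x 70 mm high, upright, yaw within 0.3 rad; origin at the centre of its underside. On top: the access cover, centred at x 0, y -55 mm, and the recessed reset button at x -30, y +85 mm. Thin vent lines on top are not handled.
- index_mark (a point): Centre of the near one of the two index ridges: low dark ridges, 24 x 4 mm, 2 mm high, on the frame (the unit's top face) at either side of the cover, at x -70 and +70 mm, y -55 mm of the unit. Both lie on a line along the unit's x axis through the fastener's axis: the slot is lined up when parallel to the unit's x axis.
- reset_button (a joint): Travel of the sprung reset button, m: 0 out, 0.004 fully in (needs about 5 N; it springs back by itself).
- button_top (a point): Centre of the button's top face (a grey disc, 12 mm across). With the button out it lies 8 mm below the unit's top face, 62 mm above the bench, at the bottom of a round hole 17 mm wide in which fingers do not fit; the button moves straight down.
- stylus: Metal stylus, 116 mm long, about 60 g, standing tip down in the stand. Origin at the lower end of its tip, z up along it. From the tip: shaft 6 mm thick up to 42 mm, collar 22 mm wide from 42 to 46 mm, round handle 16 mm thick from 46 to 116 mm. In the stand its tip is 8 mm above the bench, the collar rests on the stand's top (50 mm) and the handle reaches from 54 to 124 mm.
- stand: Wooden block 60 x 60 x 50 mm, fixed on the bench, origin at the centre of its underside, z up. In the middle of its top a square hole 15 mm wide, 45 mm deep, holds the stylus; the stylus is home when it stands upright with its collar on the block's top.
- cover (a joint): How far the cover is pressed, m: 0 when it stands 8 mm proud of the frame, 0.008 when flush (stop). Springs push it up with a net 3 N at 0 and about 10 N at 0.008. A cross-bar on the fastener meets a keeper under the cover: unless the slot is lined up within about 0.16 rad the cover stops about 2 mm down.
- cover_top (a point): Centre of the top face of the aluminium access cover (square, 100 x 100 mm; it moves straight up and down). At joint 0 it is 78 mm above the bench; flush it is 70 mm. Axes as the unit's.
- fastener (a joint): Angle of the quarter-turn fastener, rad, growing clockwise seen from above: 0 with its slot along the unit's y, 1.571 with it lined up with the ridges (along the unit's x). Starts between 0.1 and 0.7; light friction (0.06 N m); stays where it is left; no stop at 1.571 (it runs on to 2.2).
- fastener_grip (a point): Middle of the fastener's steel wing, on its turning axis (vertical, through the cover's centre), 18 mm above the cover's top face. The wing is an upright bar 40 mm long, 14 mm thick, its top 28 mm above that face; at its foot a disc 44 mm across, 3 mm high. The slot is a groove along the wing's top. The point's y axis runs along the wing, x across it.
Things that resemble listed ones, but are neither listed nor needed, are in the scene too. There is more than one size of the stylus; the job needs the smaller.

How it is judged (in metres and radians):
On the way, in this order (a step that is already met when the one before it is completed fails the run):
1. the reset button is pushed fully in by the stylus (value of joint reset_button above 0.003 m and contact force between stylus and reset_button above 0.5 N), for 0.1 s.
2. the stylus stands in its stand again, let go (horizontal distance between stylus and stand below 0.012 m and z of stylus in the frame of stand below 0.014 m and angle between stylus's own z axis and vertical below 0.17 rad and contact force between the fingers and stylus below 0.1 N), for 0.2 s.
3. the fastener's slot is lined up with the index ridges (value of joint fastener between 1.411 and 1.731 rad), for 0.2 s.
At the end, for the whole second after the job is handed in: The fingers hold the cover (over 3 N) within 1.5 mm of flush, the slot is within 0.16 rad of the ridges, the reset button is out, and the stylus stands untouched in its stand (12 mm of its centre, collar within 6 mm of the top, tilt under 0.17 rad) (all of step 2 and all of step 3 and value of joint cover above 0.0065 m and contact force between the fingers and cover above 3 N and contact force between stylus and cover below 0.1 N and value of joint reset_button below 0.0015 m); the arm keeps its last pose, push and grip.
It fails at once if a bystander is moved more than 30 mm (distance of any of cup, jar, brush, spatula, bowl, dish, clamp from where it was at the start of the episode above 0.03 m).
It also fails if it takes over 61 s, if anything falls off the work surface, if the arm or the gripper's body presses on something with over 40 N, if the wrist force passes 120 N, or if a joint passes its speed limit or range.

ROBOT

A 6-joint arm with a two-finger parallel gripper is mounted at the origin on the work surface. World frame = base frame: x ahead of the robot, y to its left, z up, the work surface at z = 0. Lengths are in mm, angles in rad, forces in N, time in s.
With the tool pointing down it reaches from about 400 to 825 mm from the base axis. Payload 7 kg.
Tool frame: the origin (TCP) lies at the very end of the fingers, on their centre line; the grasp point (between the pads) lies behind it (bot.grip_point_offset is the z of the grasp point in the tool frame, in mm); z points along the fingers, y is the line along which they close (so a half turn about z gives the same grasp; the last joint's range is limited). The gripper opens to 85 mm and grips with 20 to 120 N. Pads are 22 mm wide; open, the fingers measure 114 mm over their backs; the gripper's body (76 mm by 85 mm) begins 54 mm behind the grasp point. The pads swing forward as they close: fully open they stand 13 mm farther back than shut.
Start: joints at [1.424, 0.359, 0.012, 0, -1.224, -0.288], TCP at [284.335, 612.167, 231.302] pointing down, gripper open.
Joint ranges: [-3.07, 3.07], [-1.43, 2.12], [-1.02, 1.25], [-3.03, 1.67], [-3.05, -0], [-3.03, 3.03]. Speed limits (rad/s): [2.39, 2.39, 3.01, 3.14, 3.14, 3.14].

INTERFACE

Orientations are given as a rotation vector (axis times angle).
In Python, from plant import status, imaging, ticket, nets, bot gives the robot as it stands. The module is installed in compiled form; this text tells all that it offers.
- The arm moves only by the tool jog_arm, never from a script. Its argument "increments" is one flat list of numbers, 7 for each row, row after row: the turn, a rotation vector about the tool's x, y, z in rad, then the shift along the tool's x, y, z in cm, then the opening, from 0 (shut) to 1 (fully open). In form: [ax, ay, az, dx, dy, dz, hand, ax, ay, az, dx, dy, dz, hand, ...]. A call has 1 to 12 rows; each row is the pose to reach, as a shift and turn from the pose commanded when the call began, along the tool's axes at that moment; what a row does not reach only later rows make up. A row lasts 1/12 s, in which the tool goes at most 41.7 mm and 7.16 degrees, less where a joint would pass 70% of its speed; a pose out of reach is approached as far as the arm can. A call with a gripper value outside its range is refused whole. The fingers move at their own pace and stop on an object; the grip force is fixed at half the most. Time passes only in rows, so rows that repeat a pose let the fingers close. It gives the time, the measured TCP pose, the force, the opening and the grip force at its end, in the units of the state.
- status.read_state(): the state, without advancing time (a new reading comes with each control period).
- imaging.get_image(name): name is "scene" or "top"; returns a dict with "image" (420x560x3 uint8, red, green, blue), "K" (3x3 intrinsics, pixels), "position" and "attitude" of the camera in the world. Camera axes: x right, y up, looking along -z (the intrinsics and any distortion apply to the point x, -y, -z); pixel columns grow to the right and rows downward; lengths in mm; the calibration is good to about 2 mm. A picture is of the moment at which its call begins. There is no depth.
- ticket.close_job(): hands the job in; it is judged then, once.
Trained networks look in a picture, given as the dict that the camera call returned (one of the last four; its "shot" number tells which), for a name from the list of things; names that differ only in an ending like _2 or _b are one class to them, and where a whole thing is asked for, a point or a joint stands for the part that bears it (a point fixed in the world has none). Each returns a list of dicts, best first, with "confidence" (0 to 1); they miss things now and then, are a little off and sometimes report something else, mostly with a low value. They report only what shows in the picture. A call takes as long as a camera call. They do not tell look-alikes from the thing itself.
- nets.spot_in(picture, thing): "centre" ([x, y, z] in mm, in world coordinates, good to about 4 mm: the middle of the surface that is visible of it).
The state is a dict: "t": time; "qpos": joint angles; "joint_vel": joint speeds; "effort": joint torques, N m; "position": TCP position; "orientation": TCP orientation; "wrist_force": force on the tool from outside, world axes, zero at the start; "ft_torque": the same for the moment, N m; "finger_gap": opening from 0.0 (shut) to 1.0 (fully open); "grip_force": force on a finger pad.
Only numpy, scipy, OpenCV 4.12 (cv2) and the standard library are available. Lean on these libraries where they do the work, as an engineer would, in place of code of your own. Each camera call takes 0.05 s, during which the arm holds its last target. There are 200 camera calls.

## Working session

There is one attempt and no reset: what is moved stays moved. The work goes in short steps, Python scripts to look and compute and a tool call to move; the robot and the scene stay as the last step left them, time stands still between calls to the robot, and variables do not carry over. Pictures are saved under pics/ and viewed, at most 10 in all, crops included, and the job is handed in when it is done.

Besides the shell and the picture viewer there is one more tool, called after "Call:" as name(argument=value, ...), one argument or row to a line, values as JSON. jog_arm: Moves the arm, as the interface text tells. Its arguments: {"type":"object","properties":{"increments":{"type":"array"}},"required":["increments"]}

```bash
mkdir -p pics; python3 - <<'E'
from plant import status, imaging, nets, bot
import cv2
s=status.read_state()
print({k:s[k] for k in('t','position','orientation','finger_gap')},bot.grip_point_offset)
for n in('top','scene'):
    p=imaging.get_image(n); cv2.imwrite(f'pics/{n}0.png',p['image'][:,:,::-1])
    print(n,p['K'],p['position'],p['attitude'],[k for k in p])
    for t in('unit','index_mark','button_top','stylus','stand','cover_top','fastener_grip'):
        try:
            for d in nets.spot_in(p,t)[:3]: print(t,[round(float(v)) for v in d['centre']],round(d['confidence'],2))
        except Exception as e: print(t,e)
E
```

```text
{'t': 0.0, 'position': array([284.15835559, 611.73858849, 230.37158931]), 'orientation': array([ 3.06598649e+00, -6.77536847e-01, -3.40849787e-04]), 'finger_gap': 1.000481703811717} -18.700000000000003
top [[490.43979722   0.         279.80538752]
 [  0.         490.43979722 210.24194806]
 [  0.           0.           1.        ]] [444.53705166  65.62036158 990.08277711] [ 0.07220268 -0.08701292 -1.54751687] ['image', 'K', 'position', 'attitude', 'shot']
unit [545, -52, 67] 0.82
index_mark [537, -57, 71] 0.81
index_mark [432, 185, 49] 0.67
button_top [546, -106, 81] 0.21
stylus [414, 272, 123] 0.67
stylus [431, 182, 114] 0.43
stand [431, 187, 48] 0.97
cover_top [548, -106, 77] 0.76
fastener_grip [544, -104, 79] 0.77
scene [[442.25627524   0.         278.472913  ]
 [  0.         442.25627524 207.48575708]
 [  0.           0.           1.        ]] [979.11008523 369.74318312 761.83816583] [0.3855499  0.73833945 2.10501613] ['image', 'K', 'position', 'attitude', 'shot']
unit [568, -30, 68] 0.83
index_mark [572, -33, 72] 0.59
stylus [418, 276, 108] 0.84
stylus [436, 188, 89] 0.54
cover_top [560, -96, 81] 0.69
fastener_grip [557, -103, 90] 0.88
```

View pics/top0.png

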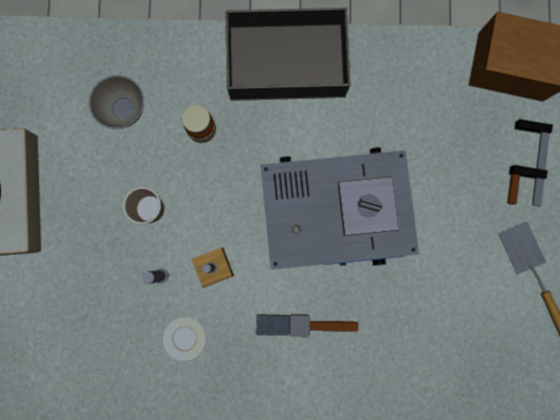

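View pics/scene0.png

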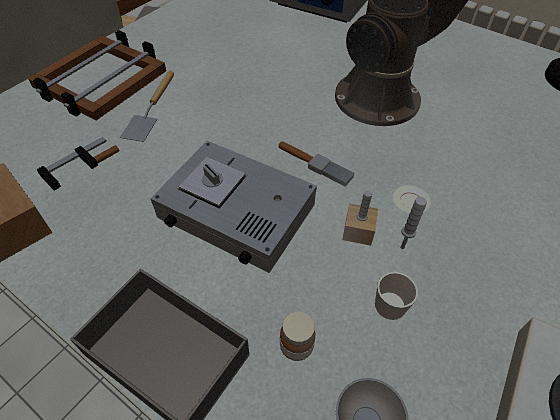

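```bash
cat > h.py <<'E'
import numpy as np, cv2
from scipy.spatial.transform import Rotation as R
from plant import status, imaging, nets, bot
def back(p,uv,z):
    K=p['K']; d=R.from_rotvec(p['attitude']).apply([(uv[0]-K[0,2])/K[0,0],-(uv[1]-K[1,2])/K[1,1],-1])
    c=np.array(p['position']); return c+d*(z-c[2])/d[2]
def proj(p,X):
    v=R.from_rotvec(p['attitude']).inv().apply(np.array(X,float)-p['position']); K=p['K']
    return np.stack([K[0,2]-K[0,0]*v[...,0]/v[...,2],K[1,2]+K[1,1]*v[...,1]/v[...,2]],-1)
def crop(p,u0,v0,w,h,f): 
    return cv2.resize(p['image'][v0:v0+h,u0:u0+w,::-1],None,fx=f,fy=f,interpolation=cv2.INTER_CUBIC)
E
python3 - <<'E'
from h import *
p=imaging.get_image('top'); q=imaging.get_image('scene')
a=crop(p,255,145,170,130,4)
cv2.imwrite('pics/c1.png',a)
b=np.hstack([crop(p,185,240,60,50,6),crop(q,335,180,70,50,6)])
cv2.imwrite('pics/c2.png',b)
for n,uv in dict(c1=(262,165),c2=(405,152),c3=(418,253),c4=(271,268),btn=(296,229),r1=(363,170),r2=(373,243)).items(): print(n,back(p,uv,70).round(1))
print('sc btn',back(q,(277.5,198),62).round(1))
E
```

```text
c1 [624.3  93.6  70. ]
c2 [ 655.9 -179.3   70. ]
c3 [ 463.7 -202.8   70. ]
c4 [430.  72.  70.]
btn [503.8  26.7  70. ]
r1 [619.1 -98.9  70. ]
r2 [ 480.6 -118.3   70. ]
sc btn [500.9  24.   62. ]
```

View pics/c1.png

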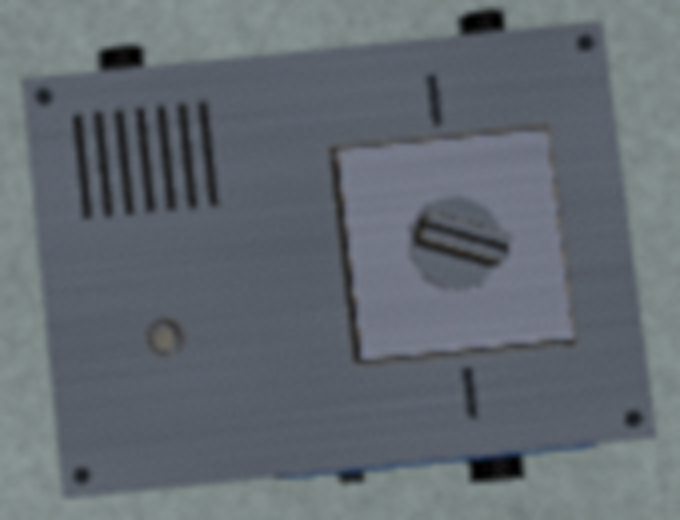

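View pics/c2.png

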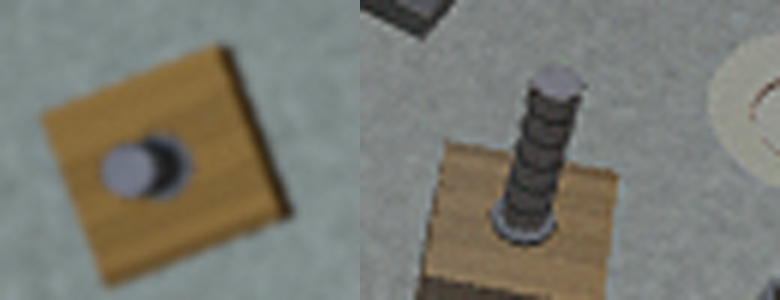

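```bash
python3 - <<'E'
from h import *
p=imaging.get_image('top'); q=imaging.get_image('scene')
f=lambda P,o,s:(np.array(P)+.5)/s-.5+np.array(o)
B=lambda c,P,o,s,z: back(c,f(P,o,s),z)[:2]
o=(255,145)
C=np.array([B(p,P,o,4,70) for P in[(24,78),(601,22),(655,436),(65,496)]])
print('corners',C.round(1),C.mean(0), [np.linalg.norm(C[i]-C[i-1]).round(1) for i in range(4)])
ang=lambda a,b:np.arctan2(*(b-a)[::-1])
r1,r2=B(p,(434,99),o,4,72),B(p,(469,393),o,4,72)
print('yaw ridges',ang(r2,r1),'edges',ang(C[3],C[0]),ang(C[2],C[1]),ang(C[1],C[0])-np.pi/2,ang(C[2],C[3])-np.pi/2)
cc=np.array([B(p,P,o,4,78) for P in[(333,148),(549,126),(576,342),(358,362)]]);print('cover',cc.mean(0),'ridge mid',(r1+r2)/2)
print('wing ctr',B(p,(463,243),o,4,106))
for a,b in[((430,222),(508,246)),((418,242),(495,265))]: print('wing ang',ang(B(p,b,o,4,106),B(p,a,o,4,106)))
print('btn',B(p,(164,338),o,4,62),B(p,(165,337),o,4,70))
o=(185,240)
S=np.array([B(p,P,o,6,50) for P in[(40,113),(225,45),(292,212),(108,285)]]);print('stand',S.mean(0),ang(S[1],S[0]),ang(S[3],S[0]))
print('handle',B(p,(130,170),o,6,124),'collar',B(p,(167,166),o,6,54))
o=(335,180)
print('sc handle',B(q,(197,80),o,6,124),'collar',B(q,(165,220),o,6,52))
print('sc btn',back(q,(277.5,198),62)[:2])
s=status.read_state();print(R.from_rotvec(s['orientation']).as_matrix().round(3),s['t'])
E
```

```text
corners [[ 625.9   96.3]
 [ 659.5 -179.1]
 [ 462.6 -203.5]
 [ 428.8   72.2]] [544.20738845 -53.52673489] [np.float64(198.5), np.float64(277.4), np.float64(198.5), np.float64(277.8)]
yaw ridges 0.12135603121570196 edges 0.12153780146067027 0.12351998820160641 0.12160313849251625 0.1217903105163709
cover [ 550.13012182 -107.41174087] ridge mid [ 550.32403352 -107.28319698]
wing ctr [ 547.38858209 -106.17160273]
wing ang 1.2917323715263758
wing ang 1.3003117082470363
btn [504.01376051  27.10077229] [503.98171336  26.97139677]
stand [429.52748101 183.79586904] 1.9455688997730243 0.4144787604515099
handle [428.58987768 185.00499757] collar [428.80027383 183.04372202]
sc handle [430.54753846 184.79767986] collar [430.39729404 185.89418388]
sc btn [500.88544342  24.04222788]
[[ 0.907 -0.421 -0.   ]
 [-0.421 -0.907  0.   ]
 [-0.    -0.    -1.   ]] 1.0
```

Call:
jog_arm(
  increments=[0,0,0,31.16,32.65,0,0.6,0,0,0,31.16,32.65,0,0.6,0,0,0,31.16,32.65,0,0.6,0,0,0,31.16,32.65,0,0.6,0,0,0,31.16,32.65,0,0.6,0,0,0,31.16,32.65,0,0.6,0,0,0,31.16,32.65,0,0.6,0,0,0,31.16,32.65,0,0.6,0,0,0,31.16,32.65,0,0.6,0,0,0,31.16,32.65,0,0.6,0,0,0,31.16,32.65,0,0.6,0,0,0,31.16,32.65,0,0.6],
)

```text
t: 2.0
position: [429.9, 180.2, 231.7]
orientation: [3.066, -0.683, 0.0]
wrist_force: [-1.0, 0.0, -0.0]
finger_gap: 0.603
grip_force: 0.0
```

Call:
jog_arm(
  increments=[0,0,0,0,0,7.0,0.6,0,0,0,0,0,7.0,0.6,0,0,0,0,0,7.0,0.6,0,0,0,0,0,7.0,0.6],
)

```text
t: 2.33
position: [429.1, 184.3, 161.0]
orientation: [3.065, -0.677, -0.002]
wrist_force: [0.1, -0.0, 0.9]
finger_gap: 0.599
grip_force: 0.0
```

```bash
cat > g.py <<'E'
from h import *
import sys
def delta(X,n=6):
    ss=[]
    for i in range(n): ss.append(status.read_state())
    s=ss[-1]; P=np.mean([x['position'] for x in ss],0)
    M=R.from_rotvec(s['orientation'])
    print('t',s['t'],'P',P.round(1),'F',np.round(s['wrist_force'],1),'yaw y',np.arctan2(M.as_matrix()[1,1],M.as_matrix()[0,1]).round(3),'gap',round(s['finger_gap'],3),'shift cm',(M.inv().apply(np.array(X)-P)/10).round(2))
E
python3 - <<'E'
from g import *
p=imaging.get_image('top'); q=imaging.get_image('scene')
delta([429.5,184.8,74])
cv2.imwrite('pics/c3.png',np.hstack([crop(p,170,220,90,90,4),crop(q,320,130,110,110,4)[:360]]))
E
```

```text
t 2.4333 P [430.4 185.7 163.1] F [-0.3  0.6  0.2] yaw y -2.005 gap 0.598 shift cm [-0.05  0.14  8.91]
```

View pics/c3.png

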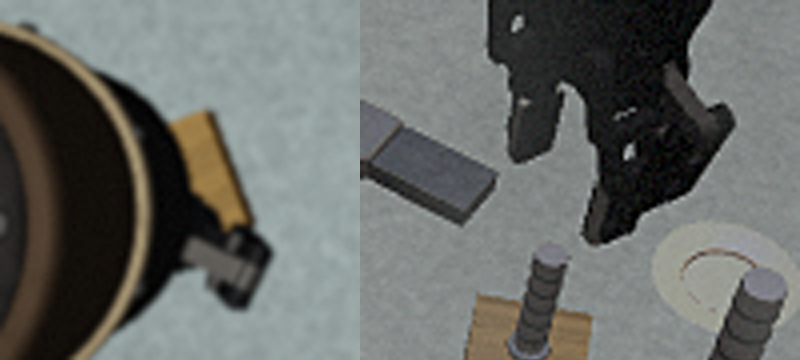

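The picture shows the two fingertips straddling the small stylus' axis (handle top at crop pixel 550,255). I'll descend and grip.

Call:
jog_arm(
  increments=[0,0,0,0,0,4,0.6,0,0,0,0,0,7,0.6,0,0,0,0,0,8.7,0.6,0,0,0,0,0,8.7,0.6,0,0,0,0,0,8.7,0,0,0,0,0,0,8.7,0,0,0,0,0,0,8.7,0,0,0,0,0,0,8.7,0,0,0,0,0,0,8.7,0,0,0,0,0,0,8.7,0,0,0,0,0,0,8.7,0,0,0,0,0,0,8.7,0],
)

```text
t: 3.43
position: [430.7, 186.0, 76.4]
orientation: [-3.065, 0.676, -0.004]
wrist_force: [-1.0, 0.7, 8.1]
finger_gap: 0.17
grip_force: 58.2
```

```bash
python3 - <<'E'
from g import *
delta([429.5,184.8,160])
print(status.read_state()['grip_force'])
E
```

```text
t 3.4333 P [430.7 186.   76.4] F [-1.   0.7  8.1] yaw y -2.005 gap 0.17 shift cm [-0.04  0.13 -8.36]
58.24895203113556
```

Call:
jog_arm(
  increments=[0,0,0,0,0,-4,0,0,0,0,0,0,-8,0,0,0,0,0,0,-9,0,0,0,0,3.4,2.8,-9,0,0,0,0,6.8,5.6,-9,0,0,0,0,10.2,8.4,-9,0,0,0,0,13.39,11.22,-9,0,0,0,0,13.39,11.22,-9,0,0,0,0,13.39,11.22,-9,0,0,0,0,13.39,11.22,-9,0],
)

```text
t: 4.27
position: [503.8, 26.1, 165.0]
orientation: [-3.066, 0.681, -0.001]
wrist_force: [-1.0, -0.0, -0.4]
finger_gap: 0.167
grip_force: 58.8
```

```bash
python3 - <<'E'
from g import *
p=imaging.get_image('top'); q=imaging.get_image('scene')
delta([503.7,26.7,126])
cv2.imwrite('pics/c4.png',np.hstack([crop(p,240,170,100,110,4)[:400],crop(q,230,100,100,110,4)[40:440]]))
for x in(0,20,40): print(proj(q,[503.7,26.7,98+x]))
E
```

```text
t 4.3667 P [503.5  27.3 164.8] F [-0.   0.1 -1.6] yaw y -2.005 gap 0.168 shift cm [0.04 0.05 3.88]
[277.86108349 187.86799875]
[277.93788691 181.12584503]
[278.01749069 174.13786298]
```

View pics/c4.png

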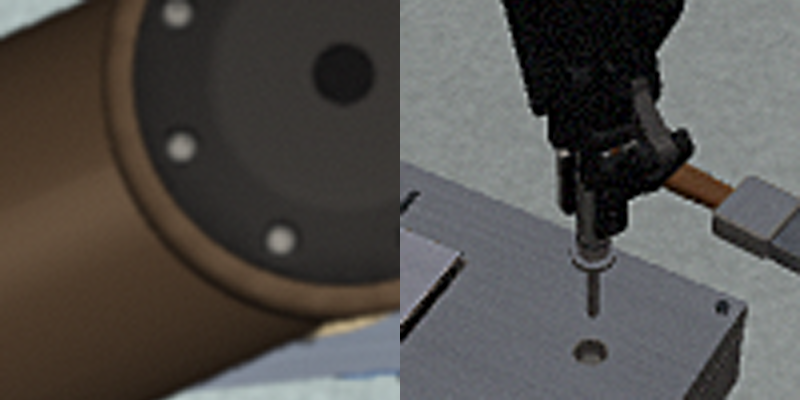

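Call:
jog_arm(
  increments=[0,0,0,0,0,1.5,0,0,0,0,0,0,2.8,0,0,0,0,0,0,3.3,0,0,0,0,0,0,3.6,0,0,0,0,0,0,3.8,0,0,0,0,0,0,3.9,0,0,0,0,0,0,3.9,0],
)

```text
t: 4.95
position: [503.6, 27.2, 126.2]
orientation: [-3.068, 0.676, -0.0]
wrist_force: [-4.0, 2.1, 5.3]
finger_gap: 0.173
grip_force: 59.8
```

Call:
jog_arm(
  increments=[0,0,0,0,0,0.15,0,0,0,0,0,0,0.3,0,0,0,0,0,0,0.3,0,0,0,0,0,0,0.3,0],
)

```text
t: 5.28
position: [505.4, 26.9, 125.3]
orientation: [-3.067, 0.675, -0.007]
wrist_force: [-4.2, -0.8, 17.1]
finger_gap: 0.171
grip_force: 60.8
```

```bash
python3 - <<'E'
from g import *
q=imaging.get_image('scene')
delta([0,0,0])
cv2.imwrite('pics/c5.png',crop(q,240,130,80,80,7))
E
```

```text
t 5.3333 P [505.4  26.8 125.3] F [-3.1 -0.8 17.1] yaw y -2.004 gap 0.172 shift cm [-44.8   23.67  12.31]
```

View pics/c5.png

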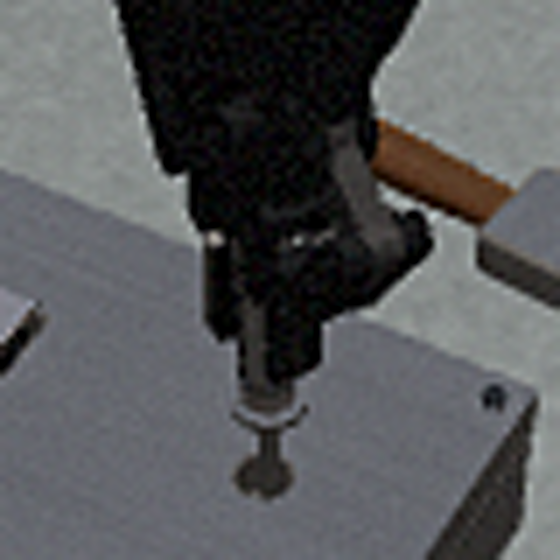

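Tip is in the hole (pixel 263,480 in the crop) with 17 N: button is in. Returning the stylus.

Call:
jog_arm(
  increments=[0,0,0,0,0,-2,0,0,0,0,0,0,-4.5,0,0,0,0,-3.4,-2.8,-4.5,0,0,0,0,-6.8,-5.6,-4.5,0,0,0,0,-10.2,-8.4,-4.5,0,0,0,0,-13.39,-11.22,-4.5,0,0,0,0,-13.39,-11.22,-4.5,0,0,0,0,-13.39,-11.22,-4.5,0,0,0,0,-13.39,-11.22,-4.5,0,0,0,0,-13.39,-11.22,-2,0,0,0,0,-13.39,-11.22,0,0,0,0,0,-13.39,-11.22,0,0],
)

```text
t: 6.33
position: [428.0, 182.3, 119.3]
orientation: [3.063, -0.68, -0.005]
wrist_force: [-1.2, -1.2, -1.5]
finger_gap: 0.172
grip_force: 59.1
```

```bash
python3 - <<'E'
from g import *
q=imaging.get_image('scene')
delta([429.5,184.8,74.3])
cv2.imwrite('pics/c6.png',crop(q,320,140,90,110,5))
E
```

```text
t 6.3833 P [428.8 182.8 121.1] F [ 0.1  0.2 -0.6] yaw y -2.007 gap 0.173 shift cm [-0.02 -0.22  4.68]
```

View pics/c6.png

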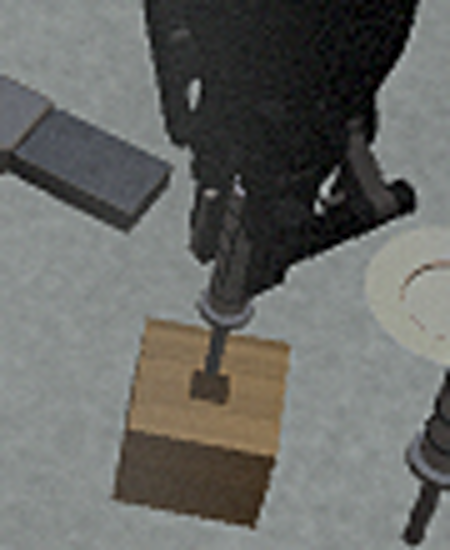

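Tip stands directly above the hole (crop 212,378 vs hole 209,387). Lowering.

Call:
jog_arm(
  increments=[0,0,0,0,0,2,0,0,0,0,0,0,4,0,0,0,0,0,0,4.6,0,0,0,0,0,0,4.6,0,0,0,0,0,0,4.6,0],
)

```text
t: 6.8
position: [430.3, 184.7, 77.3]
orientation: [-3.067, 0.678, -0.001]
wrist_force: [-0.0, 0.9, -0.9]
finger_gap: 0.171
grip_force: 58.9
```

Call:
jog_arm(
  increments=[0,0,0,0,0,0.15,0,0,0,0,0,0,0.25,0,0,0,0,0,0,0.25,0],
)

```text
t: 7.05
position: [430.5, 185.1, 76.0]
orientation: [-3.067, 0.676, -0.003]
wrist_force: [-4.3, -2.1, 17.0]
finger_gap: 0.172
grip_force: 61.2
```

Call:
jog_arm(
  increments=[0,0,0,0,0,-0.1,0.6,0,0,0,0,0,-0.1,0.6,0,0,0,0,0,-0.1,0.6,0,0,0,0,0,-0.1,0.6,0,0,0,0,0,-0.1,0.6,0,0,0,0,0,-0.1,0.6,0,0,0,0,0,-3,0.6,0,0,0,0,0,-6,0.6,0,0,0,0,0,-10,0.6,0,0,0,0,0,-10,0.6,0,0,0,0,0,-10,0.6],
)

```text
t: 7.97
position: [430.5, 185.8, 176.0]
orientation: [-3.064, 0.676, -0.004]
wrist_force: [-0.0, -0.6, -0.9]
finger_gap: 0.6
grip_force: 0.0
```

```bash
python3 - <<'E'
from g import *
delta([550.6,-107.7,174])
E
```

```text
t 7.9667 P [430.5 185.8 176. ] F [-0.  -0.6 -0.9] yaw y -2.005 gap 0.6 shift cm [23.25 21.57  0.14]
```

Call:
jog_arm(
  increments=[0,0,1.41,23.3,21.45,0,0.6,0,0,1.41,23.3,21.45,0,0.6,0,0,1.41,23.3,21.45,0,0.6,0,0,1.41,23.3,21.45,0,0.6,0,0,1.41,23.3,21.45,0,0.6,0,0,1.41,23.3,21.45,0,0.6,0,0,1.41,23.3,21.45,0,0.6,0,0,1.41,23.3,21.45,0,0.6,0,0,1.41,23.3,21.45,0,0.6,0,0,1.41,23.3,21.45,0,0.6,0,0,1.41,23.3,21.45,0,0.6,0,0,1.41,23.3,21.45,0,0.6],
)

```text
t: 8.97
position: [549.6, -108.4, 172.0]
orientation: [1.885, -2.51, -0.003]
wrist_force: [1.6, -0.0, 0.1]
finger_gap: 0.6
grip_force: 0.0
```

```bash
python3 - <<'E'
from g import *
p=imaging.get_image('top');q=imaging.get_image('scene')
delta([550.6,-107.7,84])
cv2.imwrite('pics/c7.png',np.hstack([crop(p,190,240,50,60,5),crop(q,150,90,100,130,5)[-450:][:300] if 0 else crop(q,150,120,100,60,5)]))
print(proj(q,[[550.6,-107.7,106],[550.6,-107.7,174]]))
E
```

```text
t 9.0667 P [ 549.7 -108.   172.3] F [ 0.5  0.2 -0.6] yaw y 2.867 gap 0.603 shift cm [-0.06 -0.1   8.83]
[[211.30465328 169.59954954]
 [207.43255421 145.04648935]]
```

View pics/c7.png

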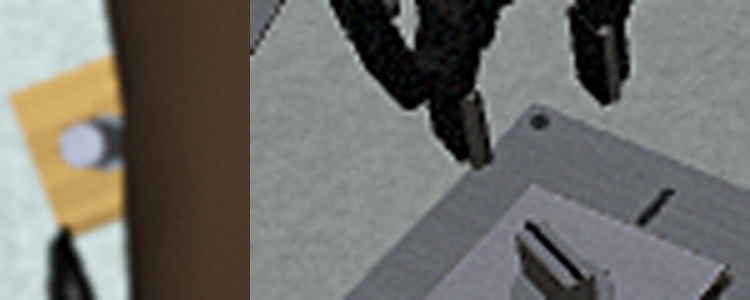

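Call:
jog_arm(
  increments=[0,0,0,0,0,4,0.6,0,0,0,0,0,7.5,0.6,0,0,0,0,0,8.9,0.6,0,0,0,0,0,8.9,0.6,0,0,0,0,0,8.9,0,0,0,0,0,0,8.9,0,0,0,0,0,0,8.9,0,0,0,0,0,0,8.9,0,0,0,0,0,0,8.9,0,0,0,0,0,0,8.9,0,0,0,0,0,0,8.9,0,0,0,0,0,0,8.9,0],
)

```text
t: 10.07
position: [551.4, -107.8, 85.6]
orientation: [-1.897, 2.502, -0.002]
wrist_force: [1.4, 1.0, 4.0]
finger_gap: 0.147
grip_force: 62.2
```

Call:
jog_arm(
  increments=[0,0,0.12,0,0,0,0,0,0,0.24,0,0,0,0,0,0,0.36,0,0,0,0,0,0,0.48,0,0,0,0,0,0,0.6,0,0,0,0,0,0,0.72,0,0,0,0,0,0,0.84,0,0,0,0,0,0,0.96,0,0,0,0,0,0,1.08,0,0,0,0,0,0,1.174,0,0,0,0,0,0,1.174,0,0,0,0,0,0,1.174,0,0,0,0],
)

```text
t: 11.07
position: [551.4, -107.8, 85.3]
orientation: [-0.198, 3.133, -0.0]
wrist_force: [3.0, 0.9, 4.7]
finger_gap: 0.149
grip_force: 62.3
```

```bash
python3 - <<'E'
from g import *
delta([550.6,-107.7,84])
s=status.read_state(); print(s['ft_torque'],s['wrist_force'])
E
```

```text
t 11.0667 P [ 551.4 -107.8   85.3] F [3.  0.9 4.7] yaw y 1.697 gap 0.149 shift cm [0.08 0.02 0.13]
[ 0.1743652  -1.21237652 -0.05911701] [3.00700815 0.89420529 4.70506658]
```

Call:
jog_arm(
  increments=[0,0,0,0,0,0,0.7,0,0,0,0,0,0,0.7,0,0,0,0,0,0,0.7,0,0,0,0,0,0,0.7,0,0,0,0,0,0,0.7,0,0,0,0,0,0,0.7,0,0,0,0,0,0.4,0.7,0,0,0,0,0,0.8,0.7,0,0,0,0,0,0.8,0.7],
)

```text
t: 11.82
position: [549.7, -107.9, 75.7]
orientation: [0.192, -3.134, -0.0]
wrist_force: [0.5, 0.0, -0.1]
finger_gap: 0.704
grip_force: 0.0
```

Call:
jog_arm(
  increments=[0,0,0,0,0,0.2,0.7,0,0,0,0,0,0.4,0.7,0,0,0,0,0,0.6,0.7,0,0,0,0,0,0.8,0.7,0,0,0,0,0,0.8,0.7],
)

```text
t: 12.23
position: [550.4, -107.9, 68.9]
orientation: [-0.193, 3.136, -0.0]
wrist_force: [-2.3, 1.0, 6.6]
finger_gap: 0.7
grip_force: 3.2
```

Call:
jog_arm(
  increments=[0,0,0,0,0,0.15,0.7,0,0,0,0,0,0.3,0.7,0,0,0,0,0,0.3,0.7],
)

```text
t: 12.48
position: [550.4, -107.9, 66.3]
orientation: [-0.193, 3.135, -0.0]
wrist_force: [-3.2, 0.7, 9.3]
finger_gap: 0.699
grip_force: 4.4
```

Call:
jog_arm(
  increments=[0,0,0,0,0,0.1,0.7,0,0,0,0,0,0.2,0.7,0,0,0,0,0,0.2,0.7],
)

```text
t: 12.73
position: [550.5, -107.9, 65.0]
orientation: [-0.193, 3.135, -0.0]
wrist_force: [-4.2, 1.8, 13.4]
finger_gap: 0.699
grip_force: 6.7
```

Call:
jog_arm(
  increments=[0,0,0,0,0,0.1,0.7,0,0,0,0,0,0.2,0.7,0,0,0,0,0,0.2,0.7,0,0,0,0,0,0.2,0.7],
)

```text
t: 13.07
position: [550.6, -108.0, 64.9]
orientation: [-0.194, 3.134, -0.001]
wrist_force: [-11.3, 5.1, 30.7]
finger_gap: 0.699
grip_force: 15.4
```

```bash
python3 - <<'E'
from g import *
p=imaging.get_image('top');q=imaging.get_image('scene')
delta([550.6,-107.7,62])
cv2.imwrite('pics/c8.png',np.hstack([crop(q,145,120,120,90,5)]))
E
```

```text
t 13.1667 P [ 550.5 -108.    64.8] F [-10.6   4.2  30.2] yaw y 1.694 gap 0.7 shift cm [-0.01  0.03  0.28]
```

View pics/c8.png

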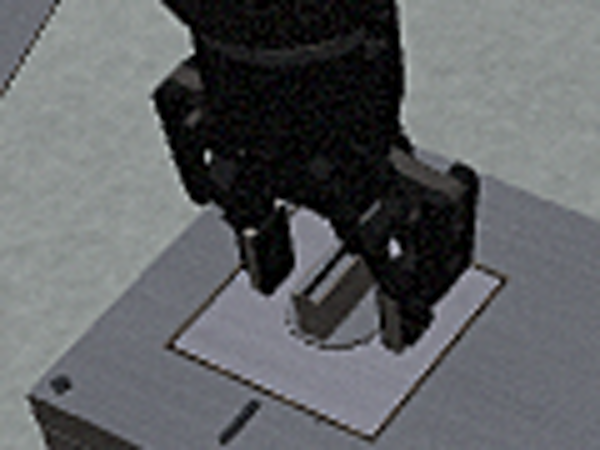

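The picture shows the cover flush with its frame. The slot (crop about 330,275) is parallel to the ridge (240,422), and both fingertips press on the cover.

```bash
python3 -c "
from plant import ticket; print(ticket.close_job())"
```

```text
the job is handed in; nothing more can be done
None
```

I handed the job in at about 13 s. The reset button was pressed with the stylus and the stylus is back in its stand. The fastener slot is lined up with the ridges, and the fingers are holding the cover flush at about 30 N. The hand-in gave no verdict.

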